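# Stamp the flat plate at the marking stand

## Task

A flat drilled steel plate lies at one station of the marking stand and an angle iron at the other. Stamp the flat plate where it lies by pressing the plunger head of its station fully home against its collar and letting it spring back up, then draw the plate out from under the punch and lay it flat in the empty parts tray, without dropping it. Leave the other plunger and the angle iron alone and don't shift anything else on the bench.

Things in the scene. Friction and masses are not known exactly. Their poses are not given: they have to be found in the camera images.
- stand: fixed green two-station marking stand; origin on the bench, -x faces the robot, +y to the robot's left, z up. Base plate 12 mm thick, x -0.11 to 0.08, y -0.20 to 0.27 in its frame. The right and left stations (as the robot sees them) are at y -0.155 and 0.095: each has an anvil, an inclined spring plunger over it (head on the robot's side) and a work lamp above.
- head_left (a point): top centre of the left plunger head, a black mushroom 44 mm across, 14 mm thick, 162 mm above the bench when up. Its z axis is the plunger's axis, pointing out of the head: up and to the stand's -x, 35 deg from vertical. It travels 20 mm straight along the axis onto a steel collar, its stop. The spring takes 5 N at first, 13 N at the stop, and returns it. The lamp blocks a vertical tool: tilt it.
- head_right (a point): top centre of the right plunger head, a black mushroom 44 mm across, 14 mm thick, 162 mm above the bench when up. Its z axis is the plunger's axis, pointing out of the head: up and to the stand's -x, 35 deg from vertical. It travels 20 mm straight along the axis onto a steel collar, its stop. The spring takes 5 N at first, 13 N at the stop, and returns it. The lamp blocks a vertical tool: tilt it.
- plunger_left (a joint): travel of the left station's plunger in m: 0 = up, 0.020 = fully home at the stop
- plunger_right (a joint): travel of the right station's plunger in m: 0 = up, 0.020 = fully home at the stop
- mark_left (a point): point on the left station's anvil top (40 mm above the bench) under the punch tip; axes as the stand's. The 12 mm punch hangs 19 mm above an 8 mm plate when up, 3 mm at the stop. Work pieces run from here towards the stand's +y. The anvil is 32 mm wide, narrower than they are, and stands 28 mm above the base plate.
- mark_right (a point): point on the right station's anvil top (40 mm above the bench) under the punch tip; axes as the stand's. The 12 mm punch hangs 19 mm above an 8 mm plate when up, 3 mm at the stop. Work pieces run from here towards the stand's +y. The anvil is 32 mm wide, narrower than they are, and stands 28 mm above the base plate.
- lamp_left (a point): centre of the underside of the left station's fixed lamp box, 85 (x) x 48 (y) x 34 mm, 206 mm above the bench; axes as the stand's. It overhangs the plunger head and the plate's end; its strap is at its -y side.
- lamp_right (a point): centre of the underside of the right station's fixed lamp box, 85 (x) x 48 (y) x 34 mm, 206 mm above the bench; axes as the stand's. It overhangs the plunger head and the plate's end; its strap is at its -y side.
- plate: loose flat steel plate, 50 (x) x 160 (y) x 8 mm, about 0.46 kg, two 16 mm holes near its +y end; origin at the centre of its underside, z up. It starts flat on one station's anvil, long axis along the stand's y, its -y end about 15 mm past the mark, under punch and lamp: draw it about 45 mm to the stand's +y before lifting it high. Grip it across its width, 15 mm from its middle to +y.
- plate_end (a point): point of the plate to be stamped, on its underside, 65 mm from its middle towards its -y end; axes as the plate's
- angle: loose steel angle iron, 50 (x) x 150 (y) x 42 mm (z), 6 mm thick, upright leg along its +x side, origin under the middle of its flat leg; lies on the other station's anvil
- tray: fixed empty grey metal parts tray, 240 (x) x 190 (y) x 30 mm high outside, walls 4 mm, floor 4 mm; origin at the centre of its underside, z up
- hammer: a hammer lying on its side, 280 mm long; loose bystander, stays where it is; origin at its underside
- wrench: a spanner, 180 mm long; loose bystander, stays where it is; origin at its underside
- tin: an upright tin, 76 mm across, 110 mm high; loose bystander, stays where it is; origin at its underside
- roller: a steel roller standing on end, 48 mm across, 90 mm high; loose bystander, stays where it is; origin at its underside
Things that resemble listed ones, but are neither listed nor needed, are in the scene too. Leave any black or orange look-alike of the plate alone.

How it is judged:
By the outcome, as a careful person would: the job done as asked, in the order asked, and still so for the second after the job is handed in, with the robot touching nothing.
It also fails if it takes over 61 s, if anything falls off the work surface, if the arm or the gripper's body presses on something with over 40 N, if the wrist force passes 120 N, or if a joint passes its speed limit or range.

## Robot

A 6-joint arm with a two-finger parallel gripper is mounted at the origin on the work surface. World frame = base frame: x ahead of the robot, y to its left, z up, the work surface at z = 0. Lengths are in m, angles in rad, forces in N, time in s.
With the tool pointing down it reaches from about 0.375 to 0.9 m from the base axis. Payload 3.1 kg.
Tool frame: the origin (TCP) lies midway between the tips of the shut fingers; the grasp point (between the pads) lies 19 mm behind it (arm.hold_point_z is the z of the grasp point in the tool frame, in m); z points along the fingers, y is the line along which they close (so a half turn about z gives the same grasp; the last joint's range is limited). The gripper opens to 85 mm and grips with 20 to 120 N. Pads are 22 mm wide; open, the fingers measure 114 mm over their backs; the gripper's body (76 mm by 85 mm) begins 54 mm behind the grasp point. The pads swing forward as they close: fully open they stand 13 mm farther back than shut.
Start: joints at [-1.488, 0.527, 1.433, -0, 1.181, -0.178], TCP at [0.162, -0.604, 0.231] pointing down, gripper open.
Joint ranges: [-3.08, 3.08], [-0.75, 2.2], [0.22, 2.44], [-1.43, 4.57], [0, 2.65], [-2.85, 2.85]. Speed limits (rad/s): [2.79, 2.79, 3.14, 3.14, 3.14, 3.14].

## Interface

Orientations are given as a unit quaternion [x, y, z, w].
In Python, from station import status, eyes, arm gives the robot as it stands.
- The arm moves only by the shell command python3 -m pendant 'ROWS' [FORCE]. ROWS is a JSON object of lists of equal length, an entry for each row: "xyz": the shift along the tool's x, y, z in m, a list of three; "rot": the turn, a rotation vector about the tool's x, y, z in rad, a list of three; "jaw": the closure, from 0 (fully open) to 1 (shut). A call has 1 to 12 rows; each row is the pose to reach, as a shift and turn from the pose commanded when the call began, along the tool's axes at that moment; what a row does not reach only later rows make up. A row lasts 1/10 s, in which the tool goes at most 50 mm and 8.59 degrees, less where a joint would pass 70% of its speed; a pose out of reach is approached as far as the arm can. A call with a gripper value outside its range is refused whole. The fingers move at their own pace and stop on an object; FORCE is the grip in N (left out, the last holds). Time passes only in rows, so rows that repeat a pose let the fingers close. It gives the time, the measured TCP pose, the force, the opening and the grip force at its end, in the units of the state.
- status.observe(): the state, without advancing time (a new reading comes with each control period).
- eyes.camera(name): name is "scene" or "top"; returns the picture (420x560x3 uint8, red, green, blue); there is no depth.
- eyes.get_calibration(name): a dict with "K" (3x3 intrinsics, pixels), "world_to_cam" (4x4, takes a point from world to camera coordinates). Camera axes: x right, y down, z forward; pixel columns grow to the right and rows downward; lengths in m; the calibration is good to about 2 mm. A picture is of the moment at which its call begins. get_calibration takes no time and is no camera call.
- arm.sign_off(): hands the job in; it is judged then, once.
The state is a dict: "time": time; "joint_positions": joint angles; "joint_velocities": joint speeds; "tau": joint torques, N m; "eef_pos": TCP position; "orientation": TCP orientation; "contact_force": force on the tool from outside, world axes, zero at the start; "moment": the same for the moment, N m; "gripper_width": opening from 0.0 (shut) to 1.0 (fully open); "finger_force": force on a finger pad.
Only numpy, scipy, OpenCV 4.12 (cv2) and the standard library are available. Lean on these libraries where they do the work, as an engineer would, in place of code of your own. Each camera call takes 0.05 s, during which the arm holds its last target. There are 200 camera calls.

## Working session

There is one attempt and no reset: what is moved stays moved. The work goes in short steps, Python scripts to look and compute and a shell command to move; the robot and the scene stay as the last step left them, time stands still between calls to the robot, and variables do not carry over. Pictures are saved under pics/ and viewed, at most 10 in all, crops included, and the job is handed in when it is done.

```bash
mkdir -p pics; ls; python3 - <<'E'
from station import status, eyes, arm
import cv2
for n in ("scene","top"):
    im=eyes.camera(n)[:,:,::-1]
    cv2.imwrite(f"pics/{n}0.png",cv2.resize(im,(800,600),interpolation=cv2.INTER_CUBIC))
    cv2.imwrite(f"raw_{n}.png",im)
    c=eyes.get_calibration(n);print(n,c["K"],c["world_to_cam"])
print(status.observe(),arm.hold_point_z)
E
```

```text
pics
scene [[496.31642548   0.         282.13658336]
 [  0.         496.31642548 217.87931831]
 [  0.           0.           1.        ]] [[-6.52912239e-01  7.57431998e-01  1.54175620e-03  3.29984073e-01]
 [ 5.66366608e-01  4.89561918e-01 -6.62991700e-01 -2.23890518e-01]
 [-5.02925913e-01 -4.32002196e-01 -7.48625159e-01  1.81873266e+00]
 [ 0.00000000e+00  0.00000000e+00  0.00000000e+00  1.00000000e+00]]
top [[486.98854562   0.         274.70848548]
 [  0.         486.98854562 210.44262016]
 [  0.           0.           1.        ]] [[-0.01998204 -0.99961631 -0.01918182  0.06999777]
 [-0.9900746   0.02245356 -0.13873759  0.53905843]
 [ 0.13911506  0.01621917 -0.99014339  1.32407751]
 [ 0.          0.          0.          1.        ]]
{'time': 0.1, 'joint_positions': array([-1.48750119e+00,  5.28346570e-01,  1.43378350e+00,  5.03473418e-06,
        1.18139708e+00, -1.78500431e-01]), 'joint_velocities': array([ 0.00103877, -0.00059855, -0.00126712,  0.00164736, -0.00067387,
       -0.00073776]), 'tau': array([-4.20245897e-05, -4.43306923e+01, -1.78587520e+01, -2.87513603e-04,
        3.87135398e-03, -8.33446848e-06]), 'eef_pos': array([ 0.16173459, -0.60304276,  0.23044487]), 'orientation': array([ 9.91444772e-01,  1.30523287e-01,  4.83516018e-05, -9.66043105e-04]), 'contact_force': array([0.18587939, 0.51617877, 0.24043854]), 'moment': array([ 0.01569198, -0.00710999,  0.02179161]), 'finger_force': 0.0, 'gripper_width': 1.002820458195786} -0.0187
```

View pics/scene0.png

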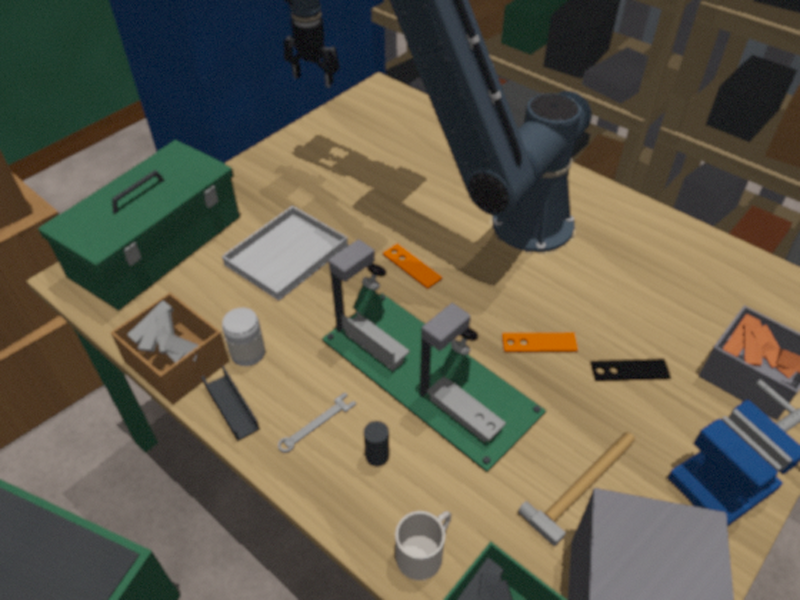

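View pics/top0.png

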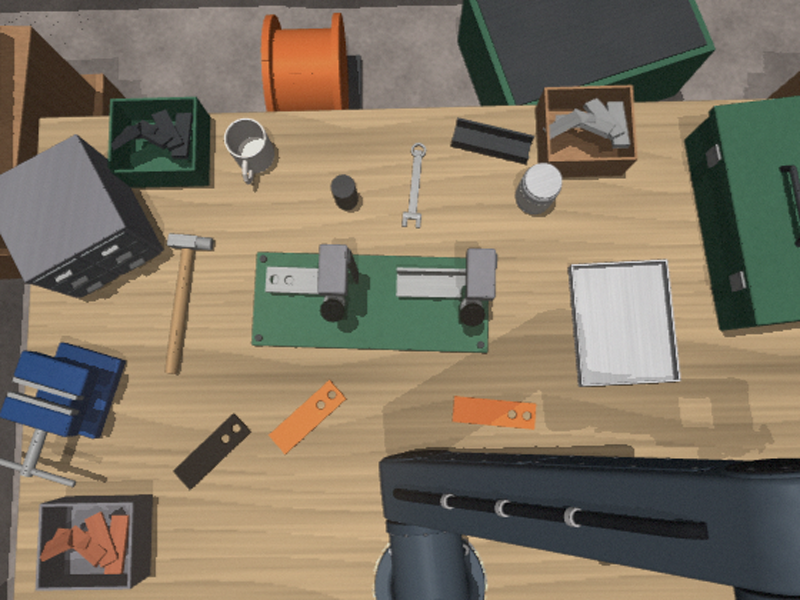

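The scene view shows the plate with two holes at the station nearer the bench front in that view. In the top view it is the left station, with the plate at about (290,280), head at (333,308) and lamp at (335,268). The angle is on the right station, and the tray is at about (625,322).

```bash
python3 - <<'E'
import cv2
im=cv2.imread("raw_top.png")
cv2.imwrite("pics/c1.png",cv2.resize(im[165:255,170:350],None,fx=4.4,fy=4.4,interpolation=cv2.INTER_CUBIC))
im=cv2.imread("raw_scene.png")
cv2.imwrite("pics/c2.png",cv2.resize(im[165:330,220:390],None,fx=3.6,fy=3.6,interpolation=cv2.INTER_CUBIC))
E
```

```text
(no output)
```

View pics/c1.png

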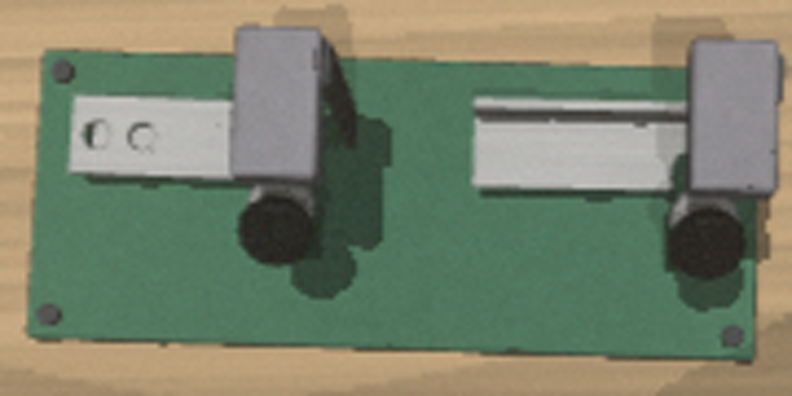

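View pics/c2.png

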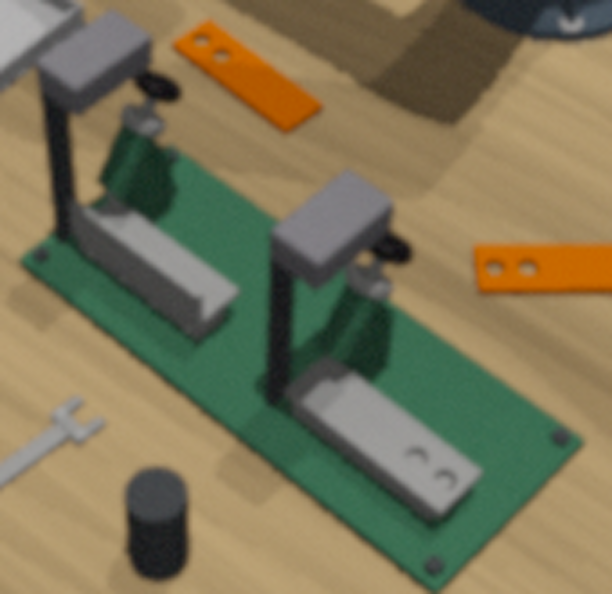

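Crop 1 shows the base corners at (43,50), (28,338) and (753,360), the head centre at about (276,228), and the plate's +y end corners at (75,97) and (69,174). Crop 2 shows the base corners at (582,441), (437,590) and (22,262), the left head at about (391,248), and the plate's end corners at (482,471) and (437,521).

```bash
cat > h.py <<'E'
import numpy as np
from station import status, eyes, arm
from scipy.spatial.transform import Rotation as R
C={n:eyes.get_calibration(n) for n in("scene","top")}
def proj(n,P):
    T=C[n]["world_to_cam"];q=np.atleast_2d(P)@T[:3,:3].T+T[:3,3];q=q@C[n]["K"].T;return q[:,:2]/q[:,2:]
def back(n,uv,z):
    T=C[n]["world_to_cam"];o=-T[:3,:3].T@T[:3,3]
    d=T[:3,:3].T@np.linalg.solve(C[n]["K"],[*uv,1]);return o+d*(z-o[2])/d[2]
c1=lambda u,v:((u+.5)/4.4-.5+170,(v+.5)/4.4-.5+165)
c2=lambda u,v:((u+.5)/3.6-.5+220,(v+.5)/3.6-.5+165)
full=lambda u,v:((u+.5)/1.42857-.5,(v+.5)/1.42857-.5)
E
python3 - <<'E'
from h import *
from scipy.optimize import least_squares
np.set_printoptions(precision=4,suppress=True)
obs=[("top",c1(43,50),.08,.27),("top",c1(28,338),-.11,.27),("top",c1(753,360),-.11,-.2),
("scene",c2(582,441),-.11,.27),("scene",c2(437,590),.08,.27),("scene",c2(22,262),.08,-.2)]
def w(p,x,y,z): c,s=np.cos(p[2]),np.sin(p[2]);return np.array([p[0]+c*x-s*y,p[1]+s*x+c*y,z])
f=lambda p:np.concatenate([proj(n,w(p,x,y,.012))[0]-uv for n,uv,x,y in obs])
s=least_squares(f,[.6,.1,0]);p=s.x;print("stand",p,s.fun)
inv=lambda P:np.array([np.cos(p[2])*(P[0]-p[0])+np.sin(p[2])*(P[1]-p[1]),-np.sin(p[2])*(P[0]-p[0])+np.cos(p[2])*(P[1]-p[1]),P[2]])
for nm,n,uv,z in [("head","top",c1(276,228),.16),("head","scene",c2(391,248),.16),("headR","top",c1(706,241),.16),
 ("pl+x","top",c1(75,97),.048),("pl-x","top",c1(69,174),.048),("pl-x","scene",c2(482,471),.048),("pl+x","scene",c2(437,512),.048),
 ("lamp-x+y","top",c1(232,178),.24),("lamp-x-y","top",c1(320,182),.24),("lamp+x+y","top",c1(236,27),.24),
 *[("tray","top",full(*q),.03) for q in [(571,265),(667,260),(679,381),(581,386)]],("tray","scene",full(346,240),.03),("tray","scene",full(224,257),.03),("tray","scene",full(279,294),.03),("tray","scene",full(291,209),.03)]:
    P=back(n,uv,z);print(nm,n,P,inv(P))
E
```

```text
stand [ 0.5574  0.0682 -0.0511] [-0.4398 -0.0358 -0.9345  0.1347  0.3325  0.0901  1.1675 -0.6374 -0.3955
  0.7506 -1.8223 -1.3415]
head top [0.5104 0.1646 0.16  ] [-0.0519  0.0938  0.16  ]
head scene [0.5103 0.1717 0.16  ] [-0.0523  0.101   0.16  ]
headR top [ 0.4973 -0.0833  0.16  ] [-0.0523 -0.1544  0.16  ]
pl+x top [0.612  0.3041 0.048 ] [0.0425 0.2383 0.048 ]
pl-x top [0.5624 0.3076 0.048 ] [-0.0072  0.2393  0.048 ]
pl-x scene [0.5622 0.3084 0.048 ] [-0.0075  0.2401  0.048 ]
pl+x scene [0.6139 0.3038 0.048 ] [0.0444 0.2382 0.048 ]
lamp-x+y top [0.5279 0.18   0.24  ] [-0.0352  0.1101  0.24  ]
lamp-x-y top [0.5246 0.1322 0.24  ] [-0.0361  0.0622  0.24  ]
lamp+x+y top [0.6115 0.1773 0.24  ] [0.0485 0.1117 0.24  ]
tray top [ 0.6051 -0.295   0.03  ] [ 0.0662 -0.3603  0.03  ]
tray top [ 0.6106 -0.4838  0.03  ] [ 0.0814 -0.5486  0.03  ]
tray top [ 0.3734 -0.4891  0.03  ] [-0.1553 -0.566   0.03  ]
tray top [ 0.3677 -0.301   0.03  ] [-0.1706 -0.3784  0.03  ]
tray scene [ 0.3772 -0.2955  0.03  ] [-0.1614 -0.3725  0.03  ]
tray scene [ 0.6109 -0.4746  0.03  ] [ 0.0812 -0.5394  0.03  ]
tray scene [ 0.6073 -0.2858  0.03  ] [ 0.0679 -0.351   0.03  ]
tray scene [ 0.3852 -0.4823  0.03  ] [-0.1439 -0.5586  0.03  ]
```

```bash
cat >> h.py <<'E'
S=np.array([.5574,.0682]);YAW=-.0511
def st(x,y,z): c,s=np.cos(YAW),np.sin(YAW);return np.array([S[0]+c*x-s*y,S[1]+s*x+c*y,z])
def ori(psi,tilt=0): # tool down, tool x at heading psi; then tilted so z leans to stand +x
    a=np.array([-np.sin(YAW),np.cos(YAW),0])
    return R.from_rotvec(-tilt*a)*R.from_euler('z',psi)*R.from_euler('x',np.pi)
def rel(*T):
    o=status.observe();R0=R.from_quat(o["orientation"])
    np.set_printoptions(precision=4,suppress=True)
    for p,q in T:
        print("xyz",R0.inv().apply(p-o["eef_pos"]),"rot",(R0.inv()*q).as_rotvec())
    print("t",o["time"],"pos",o["eef_pos"],"q",o["joint_positions"],"F",o["contact_force"],"w",o["gripper_width"],o["finger_force"])
AX=R.from_euler('z',YAW).apply([-np.sin(np.radians(35)),0,np.cos(np.radians(35))])
HEAD=st(-.052,.095,.162)
E
python3 - <<'E'
from h import *
print(HEAD,AX,ori(YAW,np.radians(35)).apply([0,0,1]))
rel((np.array([.42,-.15,.36]),ori(YAW)),(HEAD+.09*AX,ori(YAW,np.radians(35))))
E
```

```text
[0.51032026 0.16573204 0.162     ] [-0.57282774  0.029297    0.81915204] [ 0.57282774 -0.029297   -0.81915204]
xyz [ 0.3668 -0.371  -0.1287] rot [-0.0019 -0.      0.3129]
xyz [ 0.4866 -0.6683 -0.0038] rot [-0.0974  0.6058  0.3025]
t 0.1 pos [ 0.1617 -0.603   0.2304] q [-1.4875  0.5283  1.4338  0.      1.1814 -0.1785] F [0.1859 0.5162 0.2404] w 1.002820458195786 0.0
```

```bash
python3 -m pendant '{"xyz":[[0.37,-0.37,-0.13],[0.37,-0.37,-0.13],[0.37,-0.37,-0.13],[0.37,-0.37,-0.13],[0.37,-0.37,-0.13],[0.37,-0.37,-0.13],[0.37,-0.37,-0.13],[0.37,-0.37,-0.13],[0.37,-0.37,-0.13],[0.37,-0.37,-0.13],[0.37,-0.37,-0.13],[0.37,-0.37,-0.13]],"rot":[[0,0,0.31],[0,0,0.31],[0,0,0.31],[0,0,0.31],[0,0,0.31],[0,0,0.31],[0,0,0.31],[0,0,0.31],[0,0,0.31],[0,0,0.31],[0,0,0.31],[0,0,0.31]],"jaw":[1,1,1,1,1,1,1,1,1,1,1,1]}' 60
python3 - <<'E'
from h import *
rel((HEAD+.09*AX,ori(YAW,np.radians(35))))
E
```

```text
time: 1.3
eef_pos: [0.4252, -0.1469, 0.3625]
orientation: [1.0, -0.021, 0.001, -0.0]
contact_force: [-0.1, -0.1, -0.3]
gripper_width: -0.001
finger_force: 0.0
xyz [ 0.0201 -0.3164  0.1269] rot [-0.0032  0.608   0.0091]
t 1.3 pos [ 0.4252 -0.1469  0.3625] q [-0.5832  0.1336  1.6599  0.0018  1.3458  1.0288] F [-0.1471 -0.0625 -0.274 ] w -0.0011628602141609602 0.0
```

```bash
python3 -m pendant '{"xyz":[[0.02,-0.316,0.03],[0.02,-0.316,0.03],[0.02,-0.316,0.03],[0.02,-0.316,0.03],[0.02,-0.316,0.03],[0.02,-0.316,0.03],[0.02,-0.316,0.03],[0.02,-0.316,0.127],[0.02,-0.316,0.127],[0.02,-0.316,0.127],[0.02,-0.316,0.127]],"rot":[[0,0.608,0.009],[0,0.608,0.009],[0,0.608,0.009],[0,0.608,0.009],[0,0.608,0.009],[0,0.608,0.009],[0,0.608,0.009],[0,0.608,0.009],[0,0.608,0.009],[0,0.608,0.009],[0,0.608,0.009]],"jaw":[1,1,1,1,1,1,1,1,1,1,1]}'
python3 - <<'E'
from h import *
import cv2
t=ori(YAW,np.radians(35))
rel((HEAD+.01*AX,t),(HEAD-.02*AX,t))
a=eyes.camera("scene")[:,:,::-1][140:300,210:400]
cv2.imwrite("pics/s1.png",cv2.resize(a,None,fx=3.6,fy=3.6,interpolation=cv2.INTER_CUBIC))
E
```

```text
time: 2.4
eef_pos: [0.4564, 0.1634, 0.2305]
orientation: [0.955, -0.026, 0.295, 0.009]
contact_force: [-0.8, 0.1, -0.2]
gripper_width: -0.001
finger_force: 0.0
xyz [ 0.0056 -0.0053  0.0769] rot [ 0.0033  0.0114 -0.0027]
xyz [ 0.006  -0.0054  0.1069] rot [ 0.0033  0.0114 -0.0027]
t 2.4 pos [0.4564 0.1634 0.2305] q [ 0.2033  0.2472  2.1695 -0.8058  0.2026  2.5805] F [-0.7736  0.0657 -0.1729] w -0.0013393642660812373 0.0
```

View pics/s1.png

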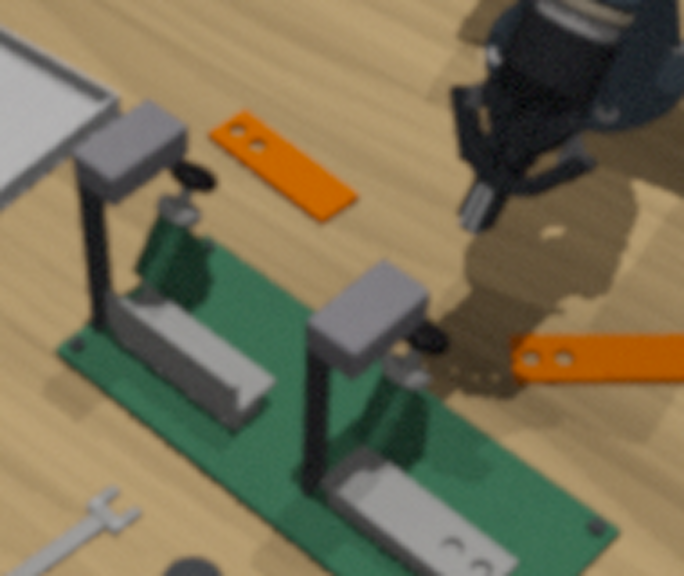

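The shut gripper points at the left head, with its tip at about (470,225) and the head at (427,338), clear of the lamp. Advance.

```bash
python3 -m pendant '{"xyz":[[0.006,-0.005,0.02],[0.006,-0.005,0.04],[0.006,-0.005,0.06],[0.006,-0.005,0.077],[0.006,-0.005,0.077],[0.006,-0.005,0.077]],"rot":[[0,0.01,0],[0,0.01,0],[0,0.01,0],[0,0.01,0],[0,0.01,0],[0,0.01,0]],"jaw":[1,1,1,1,1,1]}'
python3 - <<'E'
from h import *
t=ori(YAW,np.radians(35))
rel((HEAD,t),(HEAD-.02*AX,t))
E
```

```text
time: 3.05
eef_pos: [0.5143, 0.1651, 0.1902]
orientation: [0.956, -0.027, 0.294, 0.006]
contact_force: [0.1, 1.3, -0.4]
gripper_width: 0.001
finger_force: 0.0
xyz [-0.0192 -0.0003  0.0211] rot [-0.0023  0.0145 -0.0054]
xyz [-0.0189 -0.0003  0.0411] rot [-0.0023  0.0145 -0.0054]
t 3.05 pos [0.5143 0.1651 0.1902] q [ 0.1715  0.3956  2.0974 -1.0939  0.1374  2.8512] F [ 0.0662  1.2501 -0.3629] w 0.0012290301244613474 0.0
```

Joint 6 is at its limit in this wrist pose, so I'll back off and use the half-turned roll.

```bash
python3 -m pendant '{"xyz":[[0,0,-0.03],[-0.02,0,-0.06],[-0.02,0,-0.07],[-0.02,0,-0.07],[-0.02,0,-0.07],[-0.02,0,-0.07],[-0.02,0,-0.07],[-0.02,0,-0.07],[-0.02,0,-0.07],[-0.02,0,-0.07],[-0.02,0,-0.07],[-0.02,0,-0.07]],"rot":[[0,0,-0.1],[0,0,-0.2],[0,0,-0.4],[0,0,-0.5],[0,0,-0.7],[0,0,-0.8],[0,0,-1],[0,0,-1.1],[0,0,-1.3],[0,0,-1.4],[0,0,-1.5],[0,0,-1.6]],"jaw":[1,1,1,1,1,1,1,1,1,1,1,1]}'
python3 - <<'E'
from h import *
t=ori(YAW+np.pi,np.radians(35))
rel((HEAD+.09*AX,t))
E
```

```text
time: 4.25
eef_pos: [0.4572, 0.1684, 0.2369]
orientation: [0.683, 0.669, 0.2, 0.215]
contact_force: [0.0, 0.2, 0.3]
gripper_width: 0.002
finger_force: 0.0
xyz [0.0001 0.0006 0.0018] rot [-0.0091 -0.0148 -1.5407]
t 4.25 pos [0.4572 0.1684 0.2369] q [ 0.211   0.2342  2.1536 -0.6932  0.2242  0.8691] F [0.0199 0.217  0.3424] w 0.001641729239178333 0.0
```

```bash
python3 -m pendant '{"xyz":[[0,0,0],[0,0,0],[0,0,0],[0,0,0],[0,0,0],[0,0,0],[0,0,0],[0,0,0],[0,0,0],[0,0,0],[0,0,0],[0,0,0]],"rot":[[-0.009,-0.015,-1.54],[-0.009,-0.015,-1.54],[-0.009,-0.015,-1.54],[-0.009,-0.015,-1.54],[-0.009,-0.015,-1.54],[-0.009,-0.015,-1.54],[-0.009,-0.015,-1.54],[-0.009,-0.015,-1.54],[-0.009,-0.015,-1.54],[-0.009,-0.015,-1.54],[-0.009,-0.015,-1.54],[-0.009,-0.015,-1.54]],"jaw":[1,1,1,1,1,1,1,1,1,1,1,1]}'
python3 - <<'E'
from h import *
t=ori(YAW+np.pi,np.radians(35))
rel((HEAD+.01*AX,t))
E
```

```text
time: 5.45
eef_pos: [0.4573, 0.1684, 0.2368]
orientation: [0.027, 0.953, -0.007, 0.301]
contact_force: [0.3, 0.5, -0.5]
gripper_width: 0.001
finger_force: 0.0
xyz [-0.0006  0.0001  0.0817] rot [-0.0003  0.     -0.0059]
t 5.45 pos [0.4573 0.1684 0.2368] q [ 0.2174  0.2375  2.1624 -0.8083  0.2124 -0.5463] F [ 0.3043  0.4862 -0.5192] w 0.001309822852439323 0.0
```

```bash
python3 -m pendant '{"xyz":[[0,0,0.02],[0,0,0.04],[0,0,0.06],[0,0,0.076],[0,0,0.076],[0,0,0.076]],"rot":[[0,0,0],[0,0,0],[0,0,0],[0,0,0],[0,0,0],[0,0,0]],"jaw":[1,1,1,1,1,1]}'
python3 - <<'E'
from h import *
t=ori(YAW+np.pi,np.radians(35))
rel((HEAD,t),(HEAD-.02*AX,t))
E
```

```text
time: 6.05
eef_pos: [0.5043, 0.1679, 0.1811]
orientation: [0.026, 0.955, -0.008, 0.295]
contact_force: [0.5, 0.1, 0.2]
gripper_width: 0.0
finger_force: 0.0
xyz [ 0.0057 -0.0018  0.0192] rot [-0.0024 -0.0112 -0.0023]
xyz [ 0.0055 -0.0018  0.0392] rot [-0.0024 -0.0112 -0.0023]
t 6.05 pos [0.5043 0.1679 0.1811] q [ 0.1881  0.4117  2.1247 -1.4305  0.1378  0.0595] F [0.4649 0.1496 0.1738] w 0.0001991668237141641 0.0
```

Pressing exactly along the plunger axis puts the wrist near its singularity. I'll lean the tool along another heading, which keeps j4 in its wide positive range.

```bash
cat >> h.py <<'E'
def ori2(psi,tilt,az):
    a=np.array([-np.sin(az),np.cos(az),0])
    return R.from_rotvec(-np.radians(tilt)*a)*R.from_euler('z',psi)*R.from_euler('x',np.pi)
E
python3 - <<'E'
from h import *
rel((HEAD+.07*AX,ori(YAW+np.pi,np.radians(35))),(HEAD+.09*AX,ori2(1.8,15,.3)))
E
```

```text
xyz [ 0.0065 -0.002  -0.0508] rot [-0.0024 -0.0112 -0.0023]
xyz [ 0.0067 -0.0021 -0.0708] rot [0.1528 0.3607 1.2993]
t 6.05 pos [0.5043 0.1679 0.1811] q [ 0.1881  0.4117  2.1247 -1.4305  0.1378  0.0595] F [0.4649 0.1496 0.1738] w 0.0001991668237141641 0.0
```

```bash
python3 -m pendant '{"xyz":[[0,0,-0.03],[0.007,-0.002,-0.06],[0.007,-0.002,-0.09],[0.007,-0.002,-0.09],[0.007,-0.002,-0.09],[0.007,-0.002,-0.09],[0.007,-0.002,-0.09],[0.007,-0.002,-0.09],[0.007,-0.002,-0.09],[0.007,-0.002,-0.09],[0.007,-0.002,-0.09],[0.007,-0.002,-0.09]],"rot":[[0,0,0],[0,0,0],[0.15,0.36,1.3],[0.15,0.36,1.3],[0.15,0.36,1.3],[0.15,0.36,1.3],[0.15,0.36,1.3],[0.15,0.36,1.3],[0.15,0.36,1.3],[0.15,0.36,1.3],[0.15,0.36,1.3],[0.15,0.36,1.3]],"jaw":[1,1,1,1,1,1,1,1,1,1,1,1]}'
python3 - <<'E'
from h import *
rel((HEAD+.07*AX,ori2(.5,40,.5)))
E
```

```text
time: 7.25
eef_pos: [0.4473, 0.1691, 0.252]
orientation: [0.618, 0.775, 0.11, 0.073]
contact_force: [-0.8, -0.2, -0.6]
gripper_width: -0.005
finger_force: 0.0
xyz [-0.0072  0.0128  0.0371] rot [-0.2435  0.4049  1.2903]
t 7.25 pos [0.4473 0.1691 0.252 ] q [ 0.09    0.2075  1.948   0.0871  0.7289 -0.1923] F [-0.755  -0.2025 -0.5996] w -0.004766098657292105 0.0
```

```bash
python3 -m pendant '{"xyz":[[0,0,0],[0,0,0],[0,0,0],[0,0,0],[0,0,0],[0,0,0],[0,0,0],[0,0,0],[-0.005,0.01,0.02],[-0.007,0.013,0.037],[-0.007,0.013,0.037],[-0.007,0.013,0.037]],"rot":[[-0.24,0.40,1.29],[-0.24,0.40,1.29],[-0.24,0.40,1.29],[-0.24,0.40,1.29],[-0.24,0.40,1.29],[-0.24,0.40,1.29],[-0.24,0.40,1.29],[-0.24,0.40,1.29],[-0.24,0.40,1.29],[-0.24,0.40,1.29],[-0.24,0.40,1.29],[-0.24,0.40,1.29]],"jaw":[1,1,1,1,1,1,1,1,1,1,1,1]}'
python3 - <<'E'
from h import *
t=ori2(.5,40,.5)
rel((HEAD+.07*AX,t),(HEAD+.01*AX,t),(HEAD-.02*AX,t))
E
```

```text
time: 8.45
eef_pos: [0.4699, 0.1682, 0.2181]
orientation: [0.911, 0.235, 0.328, -0.083]
contact_force: [0.7, 0.0, 0.2]
gripper_width: -0.004
finger_force: 0.0
xyz [ 0.0008  0.0006 -0.0009] rot [-0.0007  0.0081  0.0039]
xyz [-0.0079  0.0186  0.0557] rot [-0.0007  0.0081  0.0039]
xyz [-0.0123  0.0276  0.0839] rot [-0.0007  0.0081  0.0039]
t 8.45 pos [0.4699 0.1682 0.2181] q [-0.1119  0.2972  2.2586  1.5914  0.375  -0.5222] F [0.6721 0.0409 0.2433] w -0.004068630546227814 0.0
```

```bash
python3 -m pendant '{"xyz":[[-0.003,0.006,0.02],[-0.006,0.013,0.04],[-0.008,0.019,0.056],[-0.008,0.019,0.056],[-0.008,0.019,0.056]],"rot":[[0,0.008,0.004],[0,0.008,0.004],[0,0.008,0.004],[0,0.008,0.004],[0,0.008,0.004]],"jaw":[1,1,1,1,1]}'
python3 - <<'E'
from h import *
t=ori2(.5,40,.5)
rel((HEAD+.0*AX,t),(HEAD-.01*AX,t),(HEAD-.02*AX,t))
E
```

```text
time: 8.95
eef_pos: [0.5053, 0.1659, 0.171]
orientation: [0.91, 0.233, 0.332, -0.085]
contact_force: [-0.2, -0.5, 0.1]
gripper_width: 0.002
finger_force: 0.0
xyz [-0.0025  0.0025  0.0096] rot [-0.0006 -0.0016  0.    ]
xyz [-0.004   0.0055  0.0191] rot [-0.0006 -0.0016  0.    ]
xyz [-0.0056  0.0085  0.0285] rot [-0.0006 -0.0016  0.    ]
t 8.95 pos [0.5053 0.1659 0.171 ] q [-0.1107  0.4617  2.2351  1.9485  0.4091 -0.8999] F [-0.1867 -0.4802  0.1384] w 0.0023045658672855326 0.0
```

```bash
python3 -m pendant '{"xyz":[[-0.002,0.002,0.01],[-0.003,0.004,0.015],[-0.004,0.006,0.02],[-0.005,0.007,0.024],[-0.005,0.008,0.026],[-0.005,0.008,0.026]],"rot":[[0,0,0],[0,0,0],[0,0,0],[0,0,0],[0,0,0],[0,0,0]],"jaw":[1,1,1,1,1,1]}'
python3 - <<'E'
from h import *
t=ori2(.5,40,.5)
o=status.observe();print("axial",(o["eef_pos"]-HEAD)@AX,o["contact_force"]@AX)
rel((HEAD-.02*AX,t),(HEAD-.023*AX,t))
E
```

```text
time: 9.55
eef_pos: [0.5198, 0.1659, 0.1497]
orientation: [0.91, 0.233, 0.334, -0.086]
contact_force: [-6.8, -1.6, 12.6]
gripper_width: 0.0
finger_force: 7.1
axial -0.015486122249884974 14.155062923821104
xyz [-0.0016  0.0016  0.004 ] rot [-0.0017 -0.0054 -0.0001]
xyz [-0.0021  0.0025  0.0068] rot [-0.0017 -0.0054 -0.0001]
t 9.55 pos [0.5198 0.1659 0.1497] q [-0.1082  0.53    2.2193  2.0613  0.4342 -1.0203] F [-6.8014 -1.5907 12.5808] w 0.0001121863362242955 7.092745564877987
```

```bash
python3 -m pendant '{"xyz":[[-0.0005,0.001,0.003],[-0.001,0.002,0.006],[-0.001,0.002,0.006]],"rot":[[0,0,0],[0,0,0],[0,0,0]],"jaw":[1,1,1]}'
python3 - <<'E'
from h import *
o=status.observe();print("axial",(o["eef_pos"]-HEAD)@AX,o["contact_force"]@AX,o["contact_force"],o["eef_pos"]-HEAD)
E
```

```text
time: 9.85
eef_pos: [0.5205, 0.1662, 0.1486]
orientation: [0.909, 0.231, 0.336, -0.087]
contact_force: [-31.3, -15.9, 56.3]
gripper_width: -0.003
finger_force: 31.8
axial -0.016738420402184904 63.546224860562596 [-31.30887977 -15.9028358   56.25028456] [ 0.01013002  0.00044398 -0.01336586]
```

The stop is reached: 63 N against a 13 N spring, with a 20 mm stroke once the tip's leading edge is counted. Release and retreat.

```bash
python3 -m pendant '{"xyz":[[0.001,-0.002,-0.006],[0.004,-0.006,-0.02],[0.006,-0.01,-0.032],[0.012,-0.022,-0.065],[0.014,-0.029,-0.09],[0.014,-0.029,-0.09],[0.014,-0.029,-0.09]],"rot":[[0,0,0],[0,0,0],[0,0,0],[0,0,0],[0,0,0],[0,0,0],[0,0,0]],"jaw":[1,1,1,1,1,1,0]}'
python3 - <<'E'
from h import *
import cv2
G=st(.018,.174,0)   # plate grip point
print(G)
rel((np.array([.45,.25,.33]),ori2(YAW+np.pi/2,0,0)),(np.array([G[0],G[1],.27]),ori2(YAW+np.pi/2,0,0)))
a=eyes.camera("scene")[:,:,::-1][165:330,220:390]
cv2.imwrite("pics/s2.png",cv2.resize(a,None,fx=3.6,fy=3.6,interpolation=cv2.INTER_CUBIC))
E
```

```text
time: 10.55
eef_pos: [0.4694, 0.1673, 0.221]
orientation: [0.91, 0.232, 0.333, -0.084]
contact_force: [1.4, -0.3, 0.2]
gripper_width: 0.153
finger_force: 0.0
[0.58426404 0.24105347 0.        ]
xyz [ 0.0876 -0.0818 -0.0687] rot [ 0.3583 -0.638  -0.9766]
xyz [ 0.1356 -0.0098  0.0505] rot [ 0.3583 -0.638  -0.9766]
t 10.55 pos [0.4694 0.1673 0.221 ] q [-0.1189  0.2918  2.2655  1.6185  0.383  -0.5493] F [ 1.3753 -0.3337  0.2173] w 0.15272412245074649 0.0
```

View pics/s2.png

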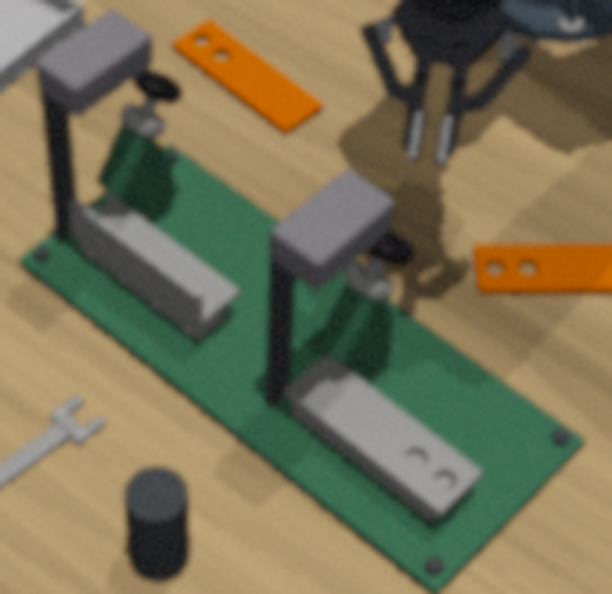

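The left head is back up at (391,248), the plate is undisturbed, and the gripper is opening. Now go to the grasp.

```bash
python3 -m pendant '{"xyz":[[0.088,-0.082,-0.069],[0.088,-0.082,-0.069],[0.088,-0.082,-0.069],[0.088,-0.082,-0.069],[0.088,-0.082,-0.069],[0.088,-0.082,-0.069],[0.088,-0.082,-0.069],[0.088,-0.082,-0.069],[0.088,-0.082,-0.069],[0.088,-0.082,-0.069],[0.088,-0.082,-0.069],[0.088,-0.082,-0.069]],"rot":[[0.36,-0.64,-0.98],[0.36,-0.64,-0.98],[0.36,-0.64,-0.98],[0.36,-0.64,-0.98],[0.36,-0.64,-0.98],[0.36,-0.64,-0.98],[0.36,-0.64,-0.98],[0.36,-0.64,-0.98],[0.36,-0.64,-0.98],[0.36,-0.64,-0.98],[0.36,-0.64,-0.98],[0.36,-0.64,-0.98]],"jaw":[0,0,0,0,0,0,0,0,0,0,0,0]}'
python3 - <<'E'
from h import *
G=st(.018,.174,0);t=ori2(YAW+np.pi/2,0,0)
rel(*[(np.array([G[0],G[1],z]),t) for z in (.33,.1)])
E
```

```text
time: 11.8
eef_pos: [0.4514, 0.2517, 0.3276]
orientation: [0.723, 0.691, -0.003, -0.002]
contact_force: [0.7, -0.1, -0.1]
gripper_width: 0.997
finger_force: 0.0
xyz [-0.0046  0.1332 -0.0033] rot [-0.0073  0.0011  0.0056]
xyz [-0.0044  0.1349  0.2267] rot [-0.0073  0.0011  0.0056]
t 11.8 pos [0.4514 0.2517 0.3276] q [0.2914 0.2764 1.5676 0.0015 1.3048 0.3365] F [ 0.7297 -0.1391 -0.0517] w 0.9974090837087269 0.0
```

```bash
python3 -m pendant '{"xyz":[[-0.004,0.05,0],[-0.004,0.1,0],[-0.004,0.134,0],[-0.004,0.134,0.02],[-0.004,0.135,0.07],[-0.004,0.135,0.12],[-0.004,0.135,0.17],[-0.004,0.135,0.215],[-0.004,0.135,0.227],[-0.004,0.135,0.227]],"rot":[[-0.007,0,0.006],[-0.007,0,0.006],[-0.007,0,0.006],[-0.007,0,0.006],[-0.007,0,0.006],[-0.007,0,0.006],[-0.007,0,0.006],[-0.007,0,0.006],[-0.007,0,0.006],[-0.007,0,0.006]],"jaw":[0,0,0,0,0,0,0,0,0,0]}'
python3 - <<'E'
from h import *
import cv2
G=st(.018,.174,.022);t=ori2(YAW+np.pi/2,0,0)
rel((G,t))
a=eyes.camera("scene")[:,:,::-1][140:330,240:400]
cv2.imwrite("pics/s3.png",cv2.resize(a,None,fx=3.1,fy=3.1,interpolation=cv2.INTER_CUBIC))
E
```

```text
time: 12.8
eef_pos: [0.5823, 0.2387, 0.0992]
orientation: [0.726, 0.687, -0.002, -0.0]
contact_force: [0.7, 0.0, -0.1]
gripper_width: 1.0
finger_force: 0.0
xyz [0.0026 0.0021 0.0772] rot [-0.0032  0.002  -0.0043]
t 12.8 pos [0.5823 0.2387 0.0992] q [ 0.2123  0.6992  1.5234 -0.0014  0.9227  0.2685] F [ 0.6802  0.0453 -0.0624] w 0.999733501660158 0.0
```

View pics/s3.png

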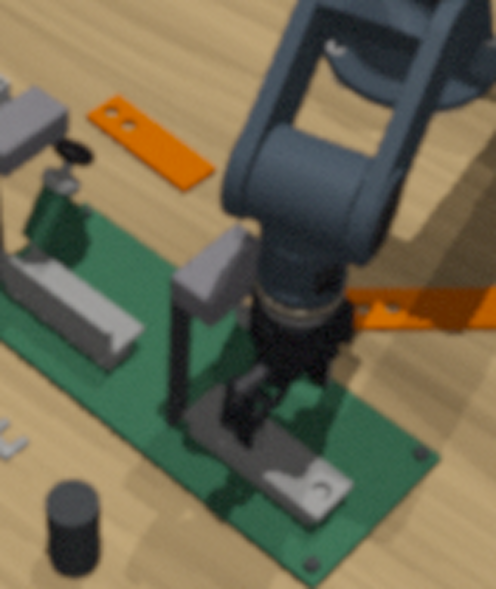

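The open fingers straddle the plate. I'll check the wrist housing against the lamp before descending.

```bash
python3 - <<'E'
from h import *
p=np.array([.5823,.2387,0])
for z in (.15,.2,.25,.3,.35):
    print(z,((proj("scene",p+[0,0,z])[0]-[240,140])*3.1).round(), ((proj("scene",p+[0,-.06,z])[0]-[240,140])*3.1).round())
E
```

```text
0.15 [284. 386.] [229. 350.]
0.2 [289. 350.] [232. 313.]
0.25 [294. 312.] [235. 275.]
0.3 [299. 272.] [238. 235.]
0.35 [304. 229.] [242. 191.]
```

```bash
python3 -m pendant '{"xyz":[[0.008,0.002,0.01],[0.008,0.002,0.03],[0.008,0.002,0.045],[0.008,0.002,0.055],[0.008,0.002,0.055]],"rot":[[0,0,0],[0,0,0],[0,0,0],[0,0,0],[0,0,0]],"jaw":[0,0,0,0,0]}'
python3 - <<'E'
from h import *
G=st(.018,.179,.022);t=ori2(YAW+np.pi/2,0,0)
rel((G,t))
E
```

```text
time: 13.35
eef_pos: [0.5859, 0.2472, 0.0458]
orientation: [0.726, 0.688, -0.0, 0.001]
contact_force: [0.6, 0.3, 0.0]
gripper_width: 0.997
finger_force: 0.0
xyz [-0.0012 -0.0013  0.0238] rot [ 0.0007  0.0017 -0.0028]
t 13.35 pos [0.5859 0.2472 0.0458] q [ 0.2247  0.7823  1.5303 -0.0024  0.8288  0.2802] F [0.6176 0.2893 0.0069] w 0.99691139801283 0.0
```

```bash
python3 -m pendant '{"xyz":[[-0.001,-0.001,0.015],[-0.001,-0.001,0.024],[-0.001,-0.001,0.024],[-0.001,-0.001,0.024],[-0.001,-0.001,0.024],[-0.001,-0.001,0.024],[-0.001,-0.001,0.024],[-0.001,-0.001,0.024]],"rot":[[0,0,0],[0,0,0],[0,0,0],[0,0,0],[0,0,0],[0,0,0],[0,0,0],[0,0,0]],"jaw":[0,0,0.3,1,1,1,1,1]}' 80
python3 - <<'E'
from h import *
rel((st(.018,.179,.026),ori2(YAW+np.pi/2,0,0)),(st(.018,.245,.028),ori2(YAW+np.pi/2,0,0)))
E
```

```text
time: 14.15
eef_pos: [0.5859, 0.2463, 0.0233]
orientation: [0.726, 0.688, 0.001, 0.002]
contact_force: [-0.4, 0.4, 3.5]
gripper_width: 0.569
finger_force: 83.4
xyz [-0.0004 -0.0014 -0.0027] rot [ 0.0034  0.001  -0.003 ]
xyz [ 0.0656 -0.0015 -0.0048] rot [ 0.0034  0.001  -0.003 ]
t 14.15 pos [0.5859 0.2463 0.0233] q [ 0.2233  0.8154  1.539  -0.0026  0.7842  0.2792] F [-0.3503  0.3537  3.5148] w 0.5692347782609438 83.37965369224548
```

```bash
python3 -m pendant '{"xyz":[[0,0,-0.004],[0.01,0,-0.005],[0.03,0,-0.005],[0.05,0,-0.005],[0.07,0,-0.005],[0.075,0,-0.01],[0.075,0,-0.03],[0.075,0,-0.06],[0.075,0,-0.06]],"rot":[[0,0,0],[0,0,0],[0,0,0],[0,0,0],[0,0,0],[0,0,0],[0,0,0],[0,0,0],[0,0,0]],"jaw":[1,1,1,1,1,1,1,1,1]}'
python3 - <<'E'
from h import *
import cv2
rel((np.array([.45,.2,.33]),ori2(np.pi/2,0,0)))
a=eyes.camera("scene")[:,:,::-1][140:330,240:440]
cv2.imwrite("pics/s4.png",cv2.resize(a,None,fx=3.1,fy=3.1,interpolation=cv2.INTER_CUBIC))
E
```

```text
time: 15.05
eef_pos: [0.5924, 0.323, 0.0868]
orientation: [0.726, 0.688, 0.005, 0.003]
contact_force: [1.8, 0.8, -5.3]
gripper_width: 0.567
finger_force: 84.0
xyz [-0.1298 -0.133  -0.2449] rot [ 0.0111 -0.0017 -0.0529]
t 15.05 pos [0.5924 0.323  0.0868] q [ 0.3349  0.7605  1.4158 -0.0028  0.9544  0.3894] F [ 1.7638  0.7857 -5.2961] w 0.5672842799060606 84.02458190917969
```

View pics/s4.png

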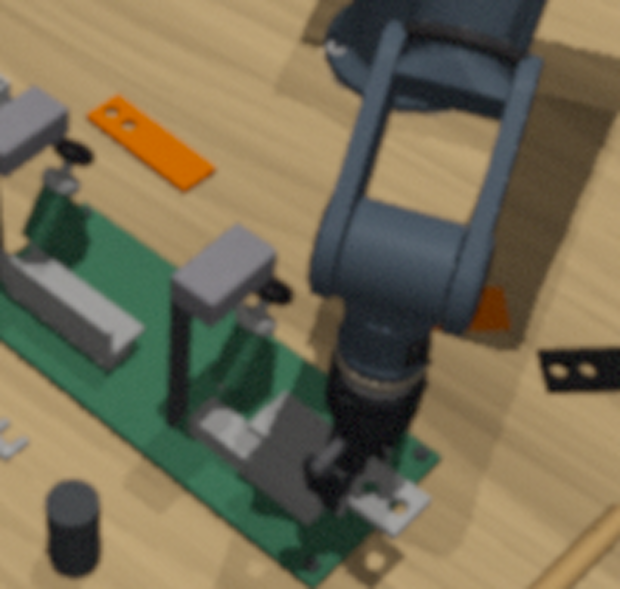

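The plate is held level and clear of the stand, with its end at about (430,500). However, the fingertips reach about 12 mm below its underside, so it would drop that far in the tray. I'll set it back on its anvil and regrip it shallower.

```bash
python3 -m pendant '{"xyz":[[0,0,0.03],[0,0,0.053],[-0.01,0,0.055],[-0.03,0,0.055],[-0.05,0,0.055],[-0.065,0,0.055],[-0.067,0,0.056],[-0.067,0,0.059],[-0.067,0,0.060],[-0.067,0,0.060]],"rot":[[0,0,0],[0,0,0],[0,0,0],[0,0,0],[0,0,0],[0,0,0],[0,0,0],[0,0,0],[0,0,0],[0,0,0]],"jaw":[1,1,1,1,1,1,1,1,1,1]}'
python3 - <<'E'
from h import *
rel((st(.018,.187,.033),ori2(YAW+np.pi/2,0,0)))
E
```

```text
time: 16.1
eef_pos: [0.5865, 0.2544, 0.0233]
orientation: [0.726, 0.688, 0.001, 0.002]
contact_force: [-0.1, -1.8, -1.2]
gripper_width: 0.572
finger_force: 84.8
xyz [-0.0004 -0.0015 -0.0097] rot [ 0.0036  0.0016 -0.0018]
t 16.1 pos [0.5865 0.2544 0.0233] q [ 0.2359  0.8186  1.5288 -0.0036  0.7912  0.2913] F [-0.0988 -1.7618 -1.2044] w 0.5719638843641399 84.77126598358154
```

```bash
python3 -m pendant '{"xyz":[[0,0,0.0005],[0,0,0.0005],[0,0,0],[0,0,-0.005],[0,0,-0.011],[0,0,-0.011],[0,0,-0.011],[0,0,-0.011],[0,0,-0.011],[0,0,-0.011]],"rot":[[0,0,0],[0,0,0],[0,0,0],[0,0,0],[0,0,0],[0,0,0],[0,0,0],[0,0,0],[0,0,0],[0,0,0]],"jaw":[0.2,0.2,0.2,0.2,0.2,1,1,1,1,1]}' 80
python3 - <<'E'
from h import *
rel((st(.018,.187,.033),ori2(YAW+np.pi/2,0,0)))
E
```

```text
time: 17.1
eef_pos: [0.5866, 0.2545, 0.0353]
orientation: [0.726, 0.688, 0.001, 0.002]
contact_force: [-1.3, 0.3, 7.1]
gripper_width: 0.561
finger_force: 82.9
xyz [-0.0006 -0.0017  0.0022] rot [ 0.0042  0.0005 -0.003 ]
t 17.1 pos [0.5866 0.2545 0.0353] q [ 0.2357  0.8004  1.5264 -0.0023  0.8109  0.2914] F [-1.2637  0.2722  7.0914] w 0.5607597650444263 82.85939812660217
```

```bash
python3 -m pendant '{"xyz":[[0,0,-0.004],[0.01,0,-0.005],[0.03,0,-0.005],[0.05,0,-0.005],[0.067,0,-0.005],[0.067,0,-0.01],[0.067,0,-0.03],[0.067,0,-0.06],[0.067,0,-0.06]],"rot":[[0,0,0],[0,0,0],[0,0,0],[0,0,0],[0,0,0],[0,0,0],[0,0,0],[0,0,0],[0,0,0]],"jaw":[1,1,1,1,1,1,1,1,1]}' 100
python3 - <<'E'
from h import *
import cv2
rel((np.array([.58,.32,.36]),ori2(YAW+np.pi/2,0,0)))
a=eyes.camera("scene")[:,:,::-1][140:330,240:440]
cv2.imwrite("pics/s5.png",cv2.resize(a,None,fx=3.1,fy=3.1,interpolation=cv2.INTER_CUBIC))
E
```

```text
time: 18.0
eef_pos: [0.5924, 0.3232, 0.0977]
orientation: [0.725, 0.688, 0.005, 0.003]
contact_force: [2.3, 0.6, -4.4]
gripper_width: 0.549
finger_force: 104.3
xyz [-0.0033 -0.0093 -0.2624] rot [ 0.0112 -0.0021 -0.0016]
t 18.0 pos [0.5924 0.3232 0.0977] q [ 0.3352  0.7461  1.4104 -0.0028  0.974   0.3895] F [ 2.3416  0.6171 -4.3979] w 0.5490090189891382 104.2980444431305
```

View pics/s5.png

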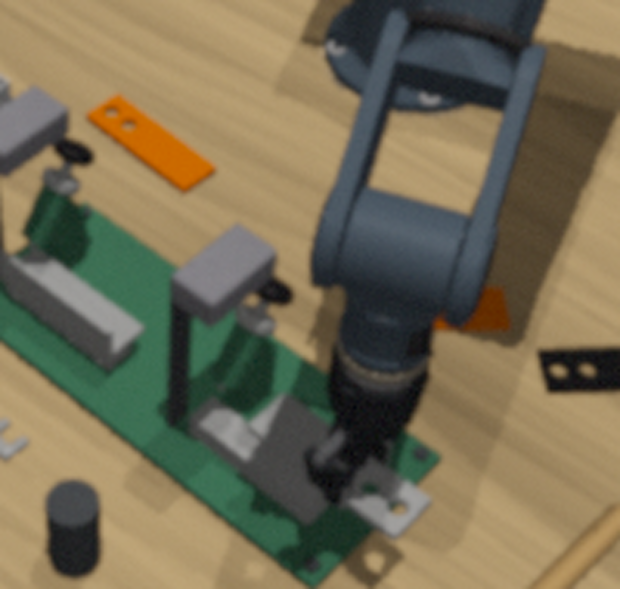

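The plate is firmly held, level, with its end at (430,500). Lift it up.

```bash
python3 -m pendant '{"xyz":[[0,0,-0.02],[0,0,-0.05],[0,0,-0.08],[0,0,-0.115],[0,0,-0.15],[0,0,-0.185],[0,0,-0.215],[0,0,-0.235],[0,0,-0.245],[0,0,-0.245]],"rot":[[0,0,0],[0,0,0],[0,0,0],[0,0,0],[0,0,0],[0,0,0],[0,0,0],[0,0,0],[0,0,0],[0,0,0]],"jaw":[1,1,1,1,1,1,1,1,1,1]}'
python3 - <<'E'
from h import *
rel((np.array([.56,-.03,.345]),ori2(.8,0,0)))
E
```

```text
time: 19.05
eef_pos: [0.5889, 0.3217, 0.3385]
orientation: [0.726, 0.688, 0.001, 0.001]
contact_force: [0.1, 0.2, -5.5]
gripper_width: 0.549
finger_force: 104.7
xyz [-0.3528 -0.0099 -0.0061] rot [ 0.0032 -0.      0.7169]
t 19.05 pos [0.5889 0.3217 0.3385] q [ 0.3347  0.5031  1.1716 -0.0021  1.4646  0.3889] F [ 0.1179  0.2132 -5.4531] w 0.5485802268318886 104.72242712974548
```

```bash
python3 -m pendant '{"xyz":[[-0.015,0,-0.002],[-0.045,0,-0.006],[-0.08,0,-0.006],[-0.115,-0.005,-0.006],[-0.15,-0.005,-0.006],[-0.185,-0.005,-0.006],[-0.22,-0.01,-0.006],[-0.255,-0.01,-0.006],[-0.29,-0.01,-0.006],[-0.32,-0.01,-0.006],[-0.34,-0.01,-0.006],[-0.353,-0.01,-0.006]],"rot":[[0,0,0.03],[0,0,0.09],[0,0,0.16],[0,0,0.23],[0,0,0.3],[0,0,0.37],[0,0,0.44],[0,0,0.51],[0,0,0.58],[0,0,0.65],[0,0,0.69],[0,0,0.717]],"jaw":[1,1,1,1,1,1,1,1,1,1,1,1]}'
python3 - <<'E'
from h import *
rel((np.array([.51,-.389,.3]),ori2(.027,0,0)))
E
```

```text
time: 20.25
eef_pos: [0.5582, -0.0327, 0.3431]
orientation: [0.922, 0.387, -0.001, 0.0]
contact_force: [-0.5, 0.4, -5.7]
gripper_width: 0.55
finger_force: 104.6
xyz [-0.2881  0.2151  0.0437] rot [0.0004 0.0022 0.7683]
t 20.25 pos [ 0.5582 -0.0327  0.3431] q [-0.2574  0.3259  1.4498 -0.0017  1.3673  0.5184] F [-0.4786  0.4195 -5.6912] w 0.5499761511820097 104.60919857025146
```

```bash
python3 -m pendant '{"xyz":[[-0.012,0.009,0],[-0.036,0.027,0],[-0.064,0.048,0],[-0.094,0.07,0],[-0.124,0.092,0],[-0.154,0.115,0],[-0.184,0.137,0],[-0.214,0.16,0.01],[-0.244,0.182,0.02],[-0.27,0.201,0.03],[-0.284,0.212,0.04],[-0.288,0.215,0.044]],"rot":[[0,0,0.03],[0,0,0.1],[0,0,0.17],[0,0,0.25],[0,0,0.33],[0,0,0.41],[0,0,0.49],[0,0,0.57],[0,0,0.65],[0,0,0.71],[0,0,0.75],[0,0,0.768]],"jaw":[1,1,1,1,1,1,1,1,1,1,1,1]}'
python3 - <<'E'
from h import *
t=ori2(.027,0,0)
rel(*[(np.array([.51,-.389,z]),t) for z in(.05,.005,-.001)])
E
```

```text
time: 21.45
eef_pos: [0.5124, -0.388, 0.2992]
orientation: [1.0, 0.014, 0.0, -0.0]
contact_force: [0.1, 0.1, -5.5]
gripper_width: 0.547
finger_force: 104.6
xyz [-0.0025  0.0012  0.2492] rot [-0.0009 -0.0001  0.0016]
xyz [-0.0025  0.0012  0.2942] rot [-0.0009 -0.0001  0.0016]
xyz [-0.0025  0.0012  0.3002] rot [-0.0009 -0.0001  0.0016]
t 21.45 pos [ 0.5124 -0.388   0.2992] q [-0.822   0.4889  1.3035  0.0007  1.3498  0.7201] F [ 0.1416  0.0969 -5.5318] w 0.5466146719929463 104.6199882030487
```

```bash
python3 -m pendant '{"xyz":[[-0.001,0,0.02],[-0.002,0.001,0.05],[-0.002,0.001,0.085],[-0.002,0.001,0.12],[-0.002,0.001,0.155],[-0.002,0.001,0.19],[-0.002,0.001,0.22],[-0.002,0.001,0.245],[-0.002,0.001,0.265],[-0.002,0.001,0.28],[-0.002,0.001,0.285],[-0.002,0.001,0.285]],"rot":[[0,0,0],[0,0,0],[0,0,0],[0,0,0],[0,0,0],[0,0,0],[0,0,0],[0,0,0],[0,0,0],[0,0,0],[0,0,0],[0,0,0]],"jaw":[1,1,1,1,1,1,1,1,1,1,1,1]}'
```

```text
time: 22.65
eef_pos: [0.5124, -0.3876, 0.0162]
orientation: [1.0, 0.016, 0.001, 0.0]
contact_force: [0.2, -0.1, -4.8]
gripper_width: 0.548
finger_force: 104.6
```

```bash
python3 -m pendant '{"xyz":[[0,0,0.004],[0,0,0.008],[0,0,0.011],[0,0,0.012],[0,0,0.012]],"rot":[[0,0,0],[0,0,0],[0,0,0],[0,0,0],[0,0,0]],"jaw":[1,1,1,1,1]}'
```

```text
time: 23.15
eef_pos: [0.5121, -0.3883, 0.0044]
orientation: [1.0, 0.016, 0.001, 0.001]
contact_force: [-0.3, 0.7, -5.0]
gripper_width: 0.549
finger_force: 104.6
```

```bash
python3 -m pendant '{"xyz":[[0,0,0.001],[0,0,0.002],[0,0,0.003],[0,0,0.004],[0,0,0.004]],"rot":[[0,0,0],[0,0,0],[0,0,0],[0,0,0],[0,0,0]],"jaw":[1,1,1,1,1]}'
```

```text
time: 23.65
eef_pos: [0.5123, -0.3884, 0.0018]
orientation: [1.0, 0.016, 0.001, 0.001]
contact_force: [-0.5, 0.4, 5.1]
gripper_width: 0.546
finger_force: 110.1
```

Contact with the tray floor. Release and rise.

```bash
python3 -m pendant '{"xyz":[[0,0,-0.001],[0,0,-0.001],[0,0,-0.001],[0,0,-0.001],[0,0,-0.005],[0,0,-0.02],[0,0,-0.05],[0,0,-0.09],[0,0,-0.13],[0,0,-0.17],[0,0,-0.21],[0,0,-0.21]],"rot":[[0,0,0],[0,0,0],[0,0,0],[0,0,0],[0,0,0],[0,0,0],[0,0,0],[0,0,0],[0,0,0],[0,0,0],[0,0,0],[0,0,0]],"jaw":[0.35,0.2,0.1,0,0,0,0,0,0,0,0,0]}' 40
python3 - <<'E'
from h import *
import cv2
for n in("scene","top"):
    cv2.imwrite(f"raw_{n}_end.png",eyes.camera(n)[:,:,::-1])
a=cv2.imread("raw_top_end.png")[150:300,160:500];b=cv2.imread("raw_scene_end.png")[130:330,150:400]
c=cv2.vconcat([cv2.resize(a,(600,265)),cv2.resize(b,(600,480))[:330]])
cv2.imwrite("pics/end.png",c)
E
```

```text
time: 24.85
eef_pos: [0.5147, -0.391, 0.2189]
orientation: [1.0, 0.016, 0.006, 0.006]
contact_force: [0.7, -0.1, 0.1]
gripper_width: 1.002
finger_force: 0.0
```

View pics/end.png

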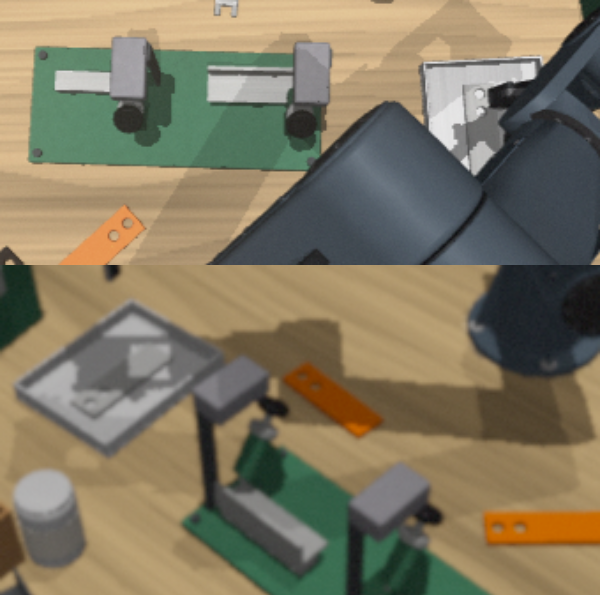

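The plate lies flat in the tray, from about (90,400) to (150,350) in the scene view. The angle iron is unmoved and both heads are up. The arm is clear.

```bash
python3 -c "
from station import arm
print(arm.sign_off())"
```

```text
the job is handed in; nothing more can be done
None
```

The flat plate was stamped at the left station (head pressed to its stop, then sprung back up) and now lies flat in the tray; the job is handed in at about 25 s, though joints 6 and 4 each briefly read just at their range limits (2.8512 vs 2.85, -1.4305 vs -1.43) before I re-posed the wrist.

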